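# Sort bag fittings into the sample trays

### The job

Sort the five loose brass fittings on the cutting mat: put each one in the tray whose sample card carries the same fitting, of the same shape and size (both small rings go in one tray). Each must end up lying flat on its tray's floor, the two small rings side by side and not on top of each other. Leave the awl where it lies.

Things in the scene. Friction and masses are not known exactly. Their poses are not given: they have to be found in the camera images.
- big_ring: Large round ring, 52 mm outside, 36 mm inside diameter, 59 g, of 8 mm round brass wire, lying flat. Origin at its middle, half way up the wire (4 mm above what it lies on), z normal to its flat side. Loose on the blue cutting mat (top 3 mm above the bench), in a rough row nearer the robot than the trays, any place and yaw, neighbours 90 mm or more apart.
- small_ring_a: Small round ring, 34 mm outside, 18 mm inside diameter, 35 g, one of two alike, of 8 mm round brass wire, lying flat. Origin at its middle, half way up the wire (4 mm above what it lies on), z normal to its flat side. Loose on the blue cutting mat (top 3 mm above the bench), in a rough row nearer the robot than the trays, any place and yaw, neighbours 90 mm or more apart.
- small_ring_b: The other small round ring, just like small_ring_a: 34 mm outside, 18 mm inside diameter, 35 g, of 8 mm round brass wire, lying flat. Origin at its middle, half way up the wire (4 mm above what it lies on), z normal to its flat side.
- d_ring: D-shaped ring, 58 g, of 8 mm round brass wire, lying flat. Origin at its middle, half way up the wire (4 mm above what it lies on), z normal to its flat side. Straight bar along its y at the -x side, round side bulging to +x; 44 mm over all along x (-22 to +22), 50 mm along y. Loose in the same row on the mat.
- square_loop: Rectangular strap loop, 60 mm over all along its x, 36 mm along its y, 68 g, of 8 mm round brass wire, lying flat. Origin at its middle, half way up the wire (4 mm above what it lies on), z normal to its flat side. Loose in the same row on the mat.
- tray_big: Low grey tray fixed on the mat; mm: inside 110 along x by 92 along y, walls 3, rim 16 and floor 4 above its underside. Origin: centre of underside, on the mat (z 3 mm). Its x points away from the robot, to a 62 mm ledge past the far wall: a white card with a fixed brass sample, up to 19 high, here a large round ring (52 mm).
- tray_small: Low grey tray fixed on the mat; mm: inside 110 along x by 92 along y, walls 3, rim 16 and floor 4 above its underside. Origin: centre of underside, on the mat (z 3 mm). Its x points away from the robot, to a 62 mm ledge past the far wall: a white card with a fixed brass sample, up to 19 high, here a small round ring (34 mm).
- tray_dee: Low grey tray fixed on the mat; mm: inside 110 along x by 92 along y, walls 3, rim 16 and floor 4 above its underside. Origin: centre of underside, on the mat (z 3 mm). Its x points away from the robot, to a 62 mm ledge past the far wall: a white card with a fixed brass sample, up to 19 high, here a D-shaped ring (44 x 50 mm).
- tray_loop: Low grey tray fixed on the mat; mm: inside 110 along x by 92 along y, walls 3, rim 16 and floor 4 above its underside. Origin: centre of underside, on the mat (z 3 mm). Its x points away from the robot, to a 62 mm ledge past the far wall: a white card with a fixed brass sample, up to 19 high, here a rectangular loop (60 x 36 mm, long side across the tray).
- awl: Bystander: awl with a dark wooden bulb handle 60 mm long, 29 mm thick, and a steel spike, 121 mm in all, lying on the mat to the left of the work. Origin: on the mat below its middle; the spike points to its +x.

How it is judged (in metres and radians):
At the end, for the whole second after the job is handed in: Each fitting is between the walls of the tray with its matching sample (middle within 45 mm along the tray's x and 38 mm along its y), flat on its floor (tilt under 0.12 rad, either face up, middle 4 to 11.5 mm above the tray's underside), released and at rest (x of big_ring in the frame of tray_big between -0.045 and 0.045 m and y of big_ring in the frame of tray_big between -0.038 and 0.038 m and z of big_ring in the frame of tray_big between 0.004 and 0.0115 m and (angle between big_ring's own z axis and vertical below 0.12 rad or angle between big_ring's own z axis and vertical above 3.02 rad) and linear speed of each of big_ring, small_ring_a, small_ring_b, d_ring, square_loop below 0.02 m/s and angular speed of each of big_ring, small_ring_a, small_ring_b, d_ring, square_loop below 0.3 rad/s and x of small_ring_a in the frame of tray_small between -0.045 and 0.045 m and y of small_ring_a in the frame of tray_small between -0.038 and 0.038 m and z of small_ring_a in the frame of tray_small between 0.004 and 0.0115 m and (angle between small_ring_a's own z axis and vertical below 0.12 rad or angle between small_ring_a's own z axis and vertical above 3.02 rad) and x of small_ring_b in the frame of tray_small between -0.045 and 0.045 m and y of small_ring_b in the frame of tray_small between -0.038 and 0.038 m and z of small_ring_b in the frame of tray_small between 0.004 and 0.0115 m and (angle between small_ring_b's own z axis and vertical below 0.12 rad or angle between small_ring_b's own z axis and vertical above 3.02 rad) and x of d_ring in the frame of tray_dee between -0.045 and 0.045 m and y of d_ring in the frame of tray_dee between -0.038 and 0.038 m and z of d_ring in the frame of tray_dee between 0.004 and 0.0115 m and (angle between d_ring's own z axis and vertical below 0.12 rad or angle between d_ring's own z axis and vertical above 3.02 rad) and x of square_loop in the frame of tray_loop between -0.045 and 0.045 m and y of square_loop in the frame of tray_loop between -0.038 and 0.038 m and z of square_loop in the frame of tray_loop between 0.004 and 0.0115 m and (angle between square_loop's own z axis and vertical below 0.12 rad or angle between square_loop's own z axis and vertical above 3.02 rad)); the robot touches nothing.
It fails at once if the awl was moved by more than 20 mm (distance of awl from where it was at the start of the episode above 0.02 m).
It also fails if it takes over 99 s, if anything falls off the work surface, if the arm or the gripper's body presses on something with over 40 N, if the wrist force passes 120 N, or if a joint passes its speed limit or range.

### The arm

A 6-joint arm with a two-finger parallel gripper is mounted at the origin on the work surface. World frame = base frame: x ahead of the robot, y to its left, z up, the work surface at z = 0. Lengths are in mm, angles in rad, forces in N, time in s.
With the tool pointing down it reaches from about 325 to 900 mm from the base axis. Payload 6.1 kg.
Tool frame: the origin (TCP) lies between the finger pads; the fingertips stand 22 mm ahead of it and the grasp point (between the pads) lies 3 mm ahead of it; z points along the fingers, y is the direction in which the jaws open and shut (so a half turn about z gives the same grasp; the last joint's range is limited). The gripper opens to 85 mm and grips with 20 to 120 N. Pads are 22 mm wide; open, the fingers measure 114 mm over their backs; the gripper's body (76 mm by 85 mm) begins 54 mm behind the grasp point. The pads swing forward as they close: fully open they stand 13 mm farther back than shut.
Start: joints at [1.147, 0.22, 1.526, -0, 1.395, -0.126], TCP at [183.385, 597.483, 253.3] pointing down, gripper open.
Joint ranges: [-2.98, 2.98], [-0.91, 2.08], [0.09, 2.57], [-1.24, 4.39], [0.2, 2.65], [-2.68, 2.68]. Speed limits (rad/s): [2.57, 2.57, 3.01, 3.14, 3.14, 3.14].

### API

Orientations are given as a unit quaternion [x, y, z, w].
In Python, from rig import status, viewer, job_done gives the robot as it stands.
- The arm moves only by the tool move_arm, never from a script. Its argument "increments" is a list of rows, each a list of 3 entries, a list of its own where there are three numbers: the gripper command: -1 is fully open, 1 is shut, values between are in proportion, then the shift along the tool's x, y, z normalised to -1 to 1, where 1 is 0.5 m, then the turn about the tool's z normalised to -1 to 1, where 1 is 0.5 rad. A call has exactly 5 rows; each row is the pose to reach, as a shift and turn from the pose measured when the call began, along the tool's axes at that moment; what a row does not reach only later rows make up. A row lasts 1/12 s, in which the tool goes at most 41.7 mm and 7.16 degrees, less where a joint would pass 70% of its speed; a pose out of reach is approached as far as the arm can. A call with a number of a shift or a turn outside -1 to 1 is refused whole. A call with a gripper value outside its range is refused whole. The fingers move at their own pace and stop on an object; "newtons" is the grip in N (left out, the last holds). Time passes only in rows, so rows that repeat a pose let the fingers close, or fill a call up. It gives the time, the measured TCP pose, the force and the opening at its end, in the units of the state.
- status.state(): the state, without advancing time (a new reading comes with each control period).
- viewer.capture(name): name is "scene" or "top" or "wrist"; returns the picture (384x512x3 uint8, red, green, blue); there is no depth.
- viewer.camera_info(name): a dict with "fx", "fy", "cx", "cy" (pixels), "k1" (the pictures are not rectified: a ray, as slopes to the right and down, at radius r is drawn at 1 + k1 r^2 times it, then the intrinsics apply), "world_from_camera" (4x4, takes a point from camera to world coordinates). Camera axes: x right, y down, z forward; pixel columns grow to the right and rows downward; lengths in mm; the calibration is good to about 2 mm. A picture is of the moment at which its call begins: read the wrist's pose just before it. camera_info takes no time and is no camera call; for the wrist camera it gives the pose at the moment of the call.
- job_done(): hands the job in, once; it reports no verdict.
The state is a dict: "t": time; "q": joint angles; "joint_vel": joint speeds; "effort": joint torques, N m; "ee_pos": TCP position; "tool_rot": TCP orientation; "wrist_force": force on the tool from outside, world axes, zero at the start; "wrist_torque": the same for the moment, N m; "gripper_width": opening from 0.0 (shut) to 1.0 (fully open).
Only numpy, scipy, OpenCV 4.12 (cv2) and the standard library are available. Lean on these libraries where they do the work, as an engineer would, in place of code of your own. Each camera call takes 0.05 s, during which the arm holds its last target. There are 200 camera calls.

## Working session

There is one attempt and no reset: what is moved stays moved. The work goes in short steps, Python scripts to look and compute and a tool call to move; the robot and the scene stay as the last step left them, time stands still between calls to the robot, and variables do not carry over. Pictures are saved under pics/ and viewed, about 12 in all and at most 16, crops included, and the job is handed in when it is done.

Besides the shell and the picture viewer there is one more tool, called after "Call:" as name(argument=value, ...) on one line, values as JSON. move_arm: Moves the arm, as the interface text tells. Its arguments: {"type":"object","properties":{"increments":{"type":"array","items":{"type":"array"}},"newtons":{"type":"number"}},"required":["increments"]}

```bash
mkdir -p pics && ls && python3 - <<'E'
from rig import status, viewer
import cv2
s=status.state(); print(s)
for n in ("top","scene"):
    im=viewer.capture(n); cv2.imwrite(f"pics/{n}0.png",cv2.resize(im[:,:,::-1],None,fx=1.5,fy=1.5,interpolation=cv2.INTER_CUBIC))
    cv2.imwrite(f"{n}_raw.png",im[:,:,::-1])
    print(n,viewer.camera_info(n))
print(viewer.camera_info("wrist"))
E
```

```text
pics
{'t': 0.0, 'q': array([ 1.14692417e+00,  2.21243244e-01,  1.52761293e+00,  2.82658822e-05,
        1.39472935e+00, -1.26087097e-01]), 'joint_vel': array([ 8.77717039e-04,  2.57065135e-04, -4.68456806e-05,  2.72561485e-04,
       -2.12631058e-04,  7.92751486e-04]), 'effort': array([ 2.79774449e-04, -4.96899498e+01, -3.89393020e+01, -2.07348012e-04,
        1.10165493e-02, -1.01701073e-05]), 'ee_pos': array([183.12765486, 596.97129238, 252.18765532]), 'tool_rot': array([ 1.48345395e-01,  9.88935109e-01, -9.55222137e-04, -2.83948634e-04]), 'wrist_force': array([ 0.15561626, -1.63352702, -0.58515046]), 'wrist_torque': array([-5.26331170e-04,  4.90079672e-02, -7.72052566e-05]), 'gripper_width': 1.0002859324133127}
top {'fx': 461.71035340643317, 'fy': 461.71035340643317, 'cx': 251.9255283738294, 'cy': 200.0318233233716, 'k1': 0.03236831816930773, 'world_from_camera': array([[-1.25019393e-02, -9.97236911e-01,  7.32273501e-02,
         4.27269322e+02],
       [-9.99849276e-01,  1.33497631e-02,  1.10999728e-02,
         7.45791575e+01],
       [-1.20468704e-02, -7.30775418e-02, -9.972535
[... 413 characters left out ...]
494e-01,
         6.37983401e+02],
       [ 1.04405153e-02, -5.84795246e-01, -8.11113750e-01,
         1.01810087e+03],
       [ 0.00000000e+00,  0.00000000e+00,  0.00000000e+00,
         1.00000000e+00]])}
{'fx': 278.3760373565783, 'fy': 278.3760373565783, 'cx': 255.8597809154479, 'cy': 189.5739949611074, 'k1': -0.0009765731844696968, 'world_from_camera': array([[ 2.92489677e-01,  9.11008579e-01,  2.90711469e-01,
         1.09047584e+02],
       [ 9.56264772e-01, -2.77775902e-01, -9.16418774e-02,
         6.19836097e+02],
       [-2.73389604e-03,  3.04801440e-01, -9.52411995e-01,
         3.72662979e+02],
       [ 0.00000000e+00,  0.00000000e+00,  0.00000000e+00,
         1.00000000e+00]])}
```

View pics/top0.png

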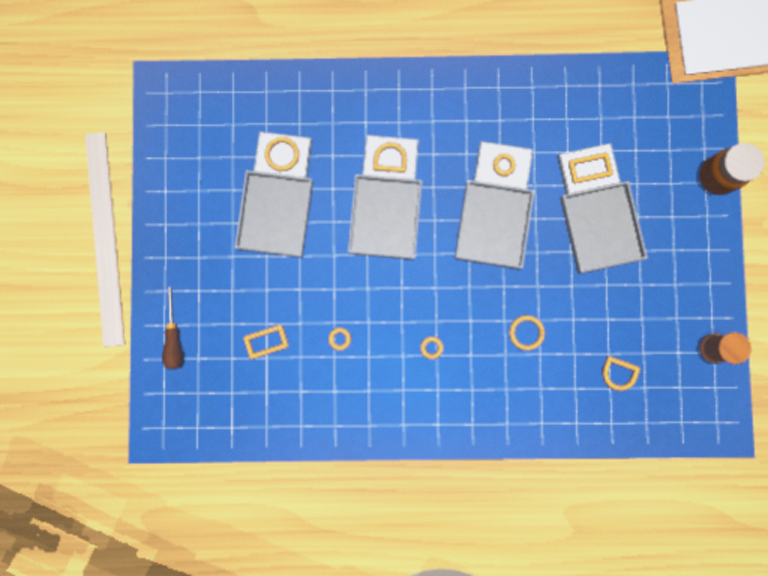

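View pics/scene0.png

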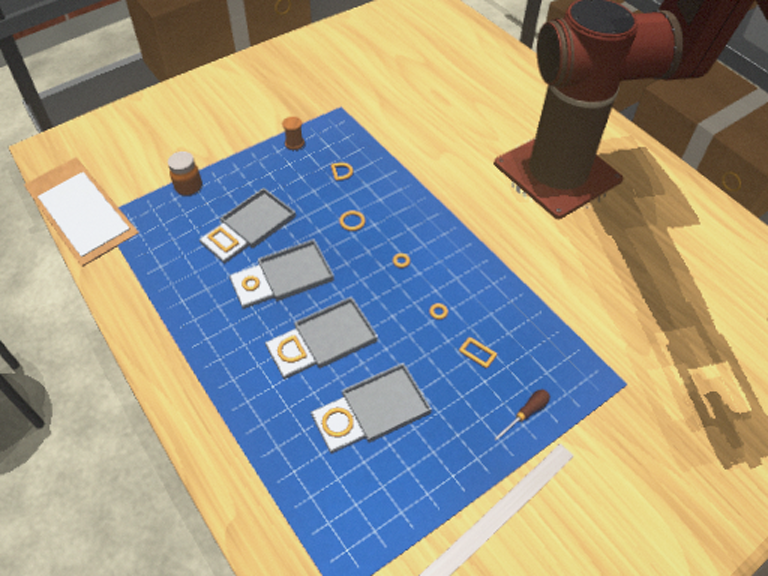

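```bash
cat > h.py <<'E'
import numpy as np, cv2
from scipy.spatial.transform import Rotation as R
from rig import status, viewer
def to_world(name, pts, z, info=None):
    c=info or viewer.camera_info(name); T=c["world_from_camera"]
    p=(np.atleast_2d(pts).astype(float)-[c["cx"],c["cy"]])/[c["fx"],c["fy"]]
    u=p.copy()
    for _ in range(20): u=p/(1+c["k1"]*(u**2).sum(1,keepdims=True))
    d=np.c_[u,np.ones(len(u))]@T[:3,:3].T
    return (T[:3,3]+d*((z-T[2,3])/d[:,2:]))[:,:2]
def yaw(q): # direction of tool y in world
    v=R.from_quat(q).apply([0,1,0]); return np.arctan2(v[1],v[0])
def brass(im_bgr):
    h=cv2.cvtColor(im_bgr,cv2.COLOR_BGR2HSV)
    return cv2.inRange(h,(8,110,110),(30,255,255))
def plan(*targets):
    """targets (x,y,z,jaw yaw or None) in mm/rad; prints shift, turn of each successive call in call units"""
    s=status.state(); p=s["ee_pos"]; q=R.from_quat(s["tool_rot"]); ps=yaw(s["tool_rot"])
    print("now",np.round(p,1),"yaw",round(ps,3),"w",round(s["gripper_width"],3),"t",round(s["t"],2),"q",np.round(s["q"],2))
    for x,y,z,a in targets:
        d=0 if a is None else (a-ps+np.pi/2)%np.pi-np.pi/2
        sh=q.inv().apply(np.array([x,y,z])-p)
        print("target",x,y,z,"shift",np.round(sh/500,3),"turn",round(-d/.5,3),"dist",np.linalg.norm(sh).round())
        q=R.from_rotvec([0,0,d])*q; p=np.array([x,y,z]); ps+=d
E
python3 - <<'E'
from h import *
im=cv2.imread("top_raw.png"); m=brass(im)
x0,y0,x1,y1=92,45,490,300
mm=np.zeros_like(m); mm[y0:y1,x0:x1]=m[y0:y1,x0:x1]
cs,_=cv2.findContours(mm,cv2.RETR_EXTERNAL,cv2.CHAIN_APPROX_NONE)
for c in cs:
    if cv2.contourArea(c)<40: continue
    w=to_world("top",c[:,0],7).astype(np.float32); r=cv2.minAreaRect(w)
    M=cv2.moments(w.reshape(-1,1,2)); px=c[:,0].mean(0)
    print("brass px",px.round(),"centroid",round(M["m10"]/M["m00"],1),round(M["m01"]/M["m00"],1),"rect",np.round(r[0],1),np.round(r[1],1),round(r[2],1), "box",cv2.boxPoints(r).round().tolist())
h=cv2.cvtColor(im,cv2.COLOR_BGR2HSV); g=cv2.inRange(h,(0,0,60),(180,60,205)); g=cv2.morphologyEx(g,cv2.MORPH_OPEN,np.ones((5,5)))
gm=np.zeros_like(g); gm[y0:y1,x0:x1-40]=g[y0:y1,x0:x1-40]
cs,_=cv2.findContours(gm,cv2.RETR_EXTERNAL,cv2.CHAIN_APPROX_NONE)
for c in cs:
    if cv2.contourArea(c)<500: continue
    r=cv2.minAreaRect(to_world("top",c[:,0],15).astype(np.float32)); print("tray px",c[:,0].mean(0).round(),np.round(r[0],1),np.round(r[1],1),round(r[2],1))
E
```

```text
brass px [413. 249.] centroid 390.5 -261.7 rect [ 389.  -260.9] [47.1 40.2] 69.1 box [[362.0, -276.0], [399.0, -290.0], [416.0, -246.0], [379.0, -232.0]]
brass px [113. 235.] centroid 427.2 392.1 rect [429.  391.7] [39.4 13.1] 0.7 box [[409.0, 398.0], [409.0, 385.0], [449.0, 385.0], [449.0, 398.0]]
brass px [287. 231.] centroid 432.0 8.9 rect [431.7   8.8] [27.8 27.9] 44.1 box [[412.0, 9.0], [431.0, -11.0], [451.0, 8.0], [432.0, 28.0]]
brass px [485. 232.] centroid 426.8 -416.8 rect [ 427.2 -415.4] [21.2 41.2] 87.1 box [[406.0, -425.0], [447.0, -427.0], [448.0, -406.0], [407.0, -404.0]]
brass px [226. 226.] centroid 446.5 143.6 rect [446.5 143.6] [26.5 26.3] 44.4 box [[428.0, 144.0], [446.0, 125.0], [465.0, 143.0], [447.0, 162.0]]
brass px [177. 228.] centroid 443.6 251.7 rect [443.6 251.5] [32.4 56.4] 16.8 box [[420.0, 274.0], [436.0, 220.0], [467.0, 229.0], [451.0, 283.0]]
brass px [351. 221.] centroid 452.0 -130.0 rect [ 452.4 -129.8] [45.9 45.1] 43.8 box [[420.0, -129.0], [451.0, -162.0], [485.0, -130.0], [453.0, -98.0]]
brass px [336. 110.] centroid 701.4 -103.3 rect [ 701.5 -10
[... 356 characters left out ...]
0, -438.0], [716.0, -427.0], [711.0, -404.0]]
brass px [260. 106.] centroid 714.3 65.4 rect [715.8  66.2] [46.9 38.6] 89.1 box [[696.0, 43.0], [735.0, 42.0], [735.0, 89.0], [697.0, 90.0]]
brass px [187. 102.] centroid 723.2 227.4 rect [723.3 227.9] [46.5 47.7] 44.9 box [[690.0, 228.0], [724.0, 195.0], [757.0, 227.0], [723.0, 261.0]]
brass px [467.  50.] centroid 830.9 -388.3 rect [ 830.9 -398.6] [91.6 20.4] 88.5 box [[819.0, -444.0], [840.0, -445.0], [842.0, -353.0], [822.0, -353.0]]
tray px [402. 151.] [ 604.9 -244.1] [117.9 101.7] 11.7
tray px [334. 146.] [616.8 -86.8] [ 99.2 105.6] 79.9
tray px [256. 132.] [651.9  71.6] [99.4 67.1] 89.1
tray px [182. 142.] [631.9 238.4] [ 99.5 117.6] 81.6
```

```bash
python3 - <<'E'
from h import *
T=dict(big=[(247,173),(312,179),(302,257),(236,249)],dee=[(354,175),(421,179),(416,258),(348,254)],small=[(469,182),(534,190),(522,269),(456,258)],loop=[(563,195),(629,184),(646,257),(580,272)])
for n,p in T.items():
    w=to_world("top",np.array(p)/1.5,18); r=cv2.minAreaRect(w.astype(np.float32)); ax=(w[0]+w[1]-w[2]-w[3])
    print(n,w.mean(0).round(1),np.round(r[1],0),"yaw",np.arctan2(ax[1],ax[0]).round(3))
plan((300,425,150,.6),(443.6,251.6,110,.29),(443.6,251.6,45,.29))
E
```

```text
big [629.2 236.3] [ 97. 116.] yaw -0.137
dee [623.9  74.2] [100. 118.] yaw -0.082
small [609.2 -87. ] [ 97. 118.] yaw -0.181
loop [ 603.3 -245. ] [115.  97.] yaw 0.185
now [183.2 597.  252.3] yaw 1.273 w 1.002 t 0.1 q [ 1.15  0.22  1.53 -0.    1.39 -0.13]
target 300 425 150 shift [-0.324 -0.26   0.205] turn 1.346 dist 232.0
target 443.6 251.6 110 shift [-0.448  0.041  0.08 ] turn 0.62 dist 229.0
target 443.6 251.6 45 shift [-0.    0.    0.13] turn -0.0 dist 65.0
```

Call:
move_arm(increments=[[-0.5,[-0.32,-0.26,0.2],1],[-0.5,[-0.32,-0.26,0.2],1],[-0.5,[-0.32,-0.26,0.2],1],[-0.5,[-0.32,-0.26,0.2],1],[-0.5,[-0.32,-0.26,0.2],1]], newtons=40)

```text
t: 0.52
ee_pos: [287.5, 440.0, 160.7]
tool_rot: [0.391, 0.92, -0.001, -0.0]
wrist_force: [0.4, 1.2, -0.2]
gripper_width: 0.751
```

```bash
python3 -c "
from h import *
plan((443.6,251.6,110,.29),(443.6,251.6,45,.29))"
```

```text
now [287.5 440.  160.7] yaw 0.767 w 0.751 t 0.52 q [ 0.84  0.07  1.87 -0.    1.2   0.08]
target 443.6 251.6 110 shift [-0.488 -0.036  0.102] turn 0.954 dist 250.0
target 443.6 251.6 45 shift [0.   0.   0.13] turn -0.0 dist 65.0
```

Call:
move_arm(increments=[[-0.4,[-0.488,-0.036,0.1],0.954],[-0.4,[-0.488,-0.036,0.1],0.954],[-0.4,[-0.488,-0.036,0.1],0.954],[-0.4,[-0.488,-0.036,0.1],0.954],[-0.4,[-0.488,-0.036,0.1],0.954]])

```text
t: 0.93
ee_pos: [417.5, 282.4, 119.1]
tool_rot: [0.6, 0.8, -0.001, 0.0]
wrist_force: [0.8, 1.1, 0.5]
gripper_width: 0.699
```

```bash
python3 -c "
from h import *
plan((443.6,251.6,60,.29),(443.6,251.6,25,.29))"
```

```text
now [417.5 282.4 119.1] yaw 0.284 w 0.699 t 0.93 q [ 0.44  0.08  1.96 -0.    1.11  0.16]
target 443.6 251.6 60 shift [-0.074  0.033  0.118] turn -0.012 dist 72.0
target 443.6 251.6 25 shift [0.   0.   0.07] turn -0.0 dist 35.0
```

Call:
move_arm(increments=[[-0.4,[-0.074,0.033,0.118],-0.012],[-0.4,[-0.074,0.033,0.118],-0.012],[-0.4,[-0.074,0.033,0.118],-0.012],[-0.4,[-0.074,0.033,0.118],-0.012],[-0.4,[-0.074,0.033,0.118],-0.012]])

```text
t: 1.35
ee_pos: [443.6, 251.9, 60.6]
tool_rot: [0.598, 0.802, -0.001, -0.0]
wrist_force: [-0.7, 0.4, 0.2]
gripper_width: 0.698
```

```bash
python3 - <<'E'
from h import *
plan((443.6,251.6,25,.29))
im=viewer.capture("wrist"); cv2.imwrite("pics/w1.png",im[:,:,::-1]); print(viewer.camera_info("wrist")["world_from_camera"].round(3))
E
```

```text
now [443.6 251.9  60.6] yaw 0.29 w 0.698 t 1.35 q [ 0.36  0.18  1.97 -0.    0.99  0.07]
target 443.6 251.6 25 shift [-0.001 -0.     0.071] turn -0.0 dist 36.0
[[ 9.58000e-01  2.74000e-01  8.80000e-02  4.22002e+02]
 [ 2.88000e-01 -9.11000e-01 -2.94000e-01  3.27139e+02]
 [-1.00000e-03  3.07000e-01 -9.52000e-01  1.81596e+02]
 [ 0.00000e+00  0.00000e+00  0.00000e+00  1.00000e+00]]
```

View pics/w1.png

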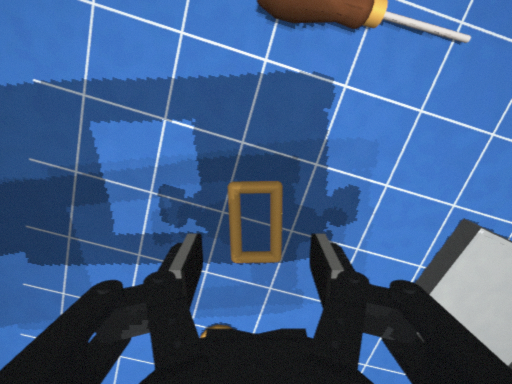

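The loop sits at about (256,222), aligned and centred between the fingers. The awl is clear, at the top.

```bash
python3 -c "
from h import *
print(to_world('wrist',[[256,222],[230,185],[282,185],[231,261],[281,261]],7).round(1))"
```

```text
[[444.9 250.9]
 [421.  271.3]
 [453.6 281.1]
 [436.5 216.4]
 [470.9 226.7]]
```

Call:
move_arm(increments=[[-0.4,[0,0,0.035],0],[-0.4,[0,0,0.071],0],[-0.4,[0,0,0.071],0],[-0.4,[0,0,0.071],0],[-0.4,[0,0,0.071],0]])

```text
t: 1.82
ee_pos: [444.6, 253.5, 27.4]
tool_rot: [0.597, 0.803, 0.0, 0.001]
wrist_force: [-0.2, -0.4, -0.3]
gripper_width: 0.7
```

Call:
move_arm(increments=[[-0.4,[0.004,0,0.006],0],[0.4,[0.004,0,0.006],0],[0.6,[0.004,0,0.006],0],[0.6,[0.004,0,0.006],0],[0.6,[0.004,0,0.006],0]])

```text
t: 2.23
ee_pos: [444.5, 255.8, 25.4]
tool_rot: [0.597, 0.803, 0.001, 0.001]
wrist_force: [-1.8, 0.6, 4.5]
gripper_width: 0.397
```

Call:
move_arm(increments=[[0.6,[0,0,0],0],[0.6,[0,0,-0.01],0],[0.6,[0,0,-0.04],0],[0.6,[0,0,-0.08],0],[0.6,[0,0,-0.08],0]])

```text
t: 2.65
ee_pos: [446.8, 256.7, 69.1]
tool_rot: [0.597, 0.802, 0.004, 0.003]
wrist_force: [1.0, 0.2, -0.4]
gripper_width: 0.399
```

```bash
python3 - <<'E'
from h import *
im=viewer.capture("wrist"); cv2.imwrite("pics/w2.png",im[:,:,::-1])
plan((443.6,251.6,110,.29),(520,100,110,.25),(560,-80,110,.22),(603,-245,110,.19),(603,-245,50,.19))
E
```

```text
now [446.2 256.5  67.7] yaw 0.292 w 0.399 t 2.7 q [ 0.37  0.17  1.96 -0.    1.    0.08]
target 443.6 251.6 110 shift [-0.008 -0.007 -0.085] turn 0.004 dist 43.0
target 520 100 110 shift [-0.334  0.06   0.001] turn 0.08 dist 170.0
target 560 -80 110 shift [-0.369 -0.012  0.   ] turn 0.06 dist 184.0
target 603 -245 110 shift [-0.341  0.012  0.   ] turn 0.06 dist 171.0
target 603 -245 50 shift [ 0.    -0.001  0.12 ] turn -0.0 dist 60.0
```

View pics/w2.png

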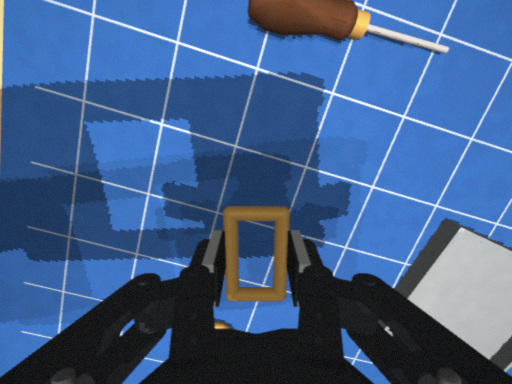

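Call:
move_arm(increments=[[0.6,[-0.05,0.01,-0.06],0.08],[0.6,[-0.12,0.03,-0.085],0.08],[0.6,[-0.2,0.04,-0.085],0.08],[0.6,[-0.28,0.05,-0.085],0.08],[0.6,[-0.34,0.055,-0.085],0.08]])

```text
t: 3.12
ee_pos: [522.1, 99.0, 110.2]
tool_rot: [0.613, 0.79, 0.003, 0.003]
wrist_force: [1.1, 0.5, -1.4]
gripper_width: 0.399
```

Call:
move_arm(increments=[[0.6,[-0.08,0,0],0.06],[0.6,[-0.16,0,0],0.06],[0.6,[-0.24,0,0],0.06],[0.6,[-0.32,0,0],0.06],[0.6,[-0.38,0,0],0.06]])

```text
t: 3.53
ee_pos: [569.3, -88.2, 109.3]
tool_rot: [0.625, 0.781, 0.003, 0.003]
wrist_force: [1.1, 0.3, -1.1]
gripper_width: 0.4
```

```bash
python3 - <<'E'
from h import *
plan((603,-245,110,.19),(603,-245,50,.19))
E
```

```text
now [569.3 -88.2 109.3] yaw 0.22 w 0.4 t 3.53 q [-0.29  0.25  1.78  0.    1.11 -0.51]
target 603 -245 110 shift [-0.321 -0.003 -0.001] turn 0.061 dist 160.0
target 603 -245 50 shift [ 0.    -0.001  0.12 ] turn -0.0 dist 60.0
```

Call:
move_arm(increments=[[0.6,[-0.08,0,0],0.06],[0.6,[-0.16,0,0],0.06],[0.6,[-0.24,-0.003,0],0.06],[0.6,[-0.32,-0.003,0],0.06],[0.6,[-0.32,-0.003,0],0.06]])

```text
t: 3.95
ee_pos: [603.0, -252.1, 108.6]
tool_rot: [0.639, 0.769, 0.002, 0.004]
wrist_force: [-0.7, 0.1, -1.2]
gripper_width: 0.396
```

```bash
python3 - <<'E'
from h import *
im=viewer.capture("wrist"); cv2.imwrite("pics/w3.png",im[:,:,::-1])
np.save("w3.npy",viewer.camera_info("wrist")["world_from_camera"])
plan((603,-245,60,.19),(603,-245,32,.19))
E
```

```text
now [ 602.4 -248.6  108.2] yaw 0.186 w 0.396 t 4.0 q [-0.51  0.41  1.57  0.    1.15 -0.7 ]
target 603 -245 60 shift [0.007 0.002 0.096] turn -0.009 dist 48.0
target 603 -245 32 shift [ 0.    -0.     0.056] turn -0.0 dist 28.0
```

View pics/w3.png

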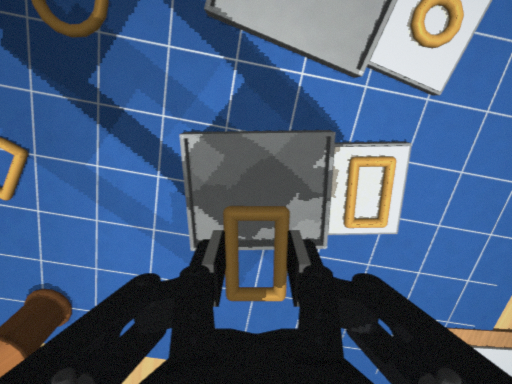

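The tray rim corners are at about (181,134), (335,133), (328,247) and (193,249). The loop is held squarely above its matching tray.

```bash
python3 - <<'E'
from h import *
c=dict(viewer.camera_info("wrist")); c["world_from_camera"]=np.load("w3.npy")
w=to_world("wrist",[(181,134),(335,133),(328,247),(193,249)],19,c); print(w.round(1),w.mean(0).round(1))
E
```

```text
[[ 538.9 -205.9]
 [ 651.1 -184.1]
 [ 671.2 -277.4]
 [ 558.9 -300. ]] [ 605.  -241.8]
```

Call:
move_arm(increments=[[0.6,[0.007,0.002,0.03],0],[0.6,[0.007,0.002,0.08],0],[0.6,[0.007,0.002,0.12],0],[0.6,[0.007,0.002,0.12],0],[0.6,[0.007,0.002,0.12],0]])

```text
t: 4.42
ee_pos: [601.4, -243.1, 45.9]
tool_rot: [0.638, 0.77, 0.002, 0.0]
wrist_force: [0.4, -0.2, -0.1]
gripper_width: 0.4
```

Call:
move_arm(increments=[[0.6,[-0.004,0.005,0.015],0],[0.6,[-0.004,0.005,0.03],0],[0.6,[-0.004,0.005,0.03],0],[0.6,[-0.004,0.005,0.03],0],[0.6,[-0.004,0.005,0.03],0]])

```text
t: 4.83
ee_pos: [604.6, -244.6, 31.4]
tool_rot: [0.638, 0.77, 0.002, 0.0]
wrist_force: [1.2, 0.8, -1.6]
gripper_width: 0.4
```

Call:
move_arm(increments=[[-0.1,[0,0,0],0],[-0.1,[0,0,0],0],[-0.1,[0,0,0],0],[-0.1,[0,0,-0.02],0],[-0.1,[0,0,-0.06],0]])

```text
t: 5.25
ee_pos: [602.5, -243.7, 59.4]
tool_rot: [0.638, 0.77, 0.002, -0.002]
wrist_force: [-0.7, -0.1, -0.1]
gripper_width: 0.549
```

Call:
move_arm(increments=[[-0.3,[0,0,-0.04],0],[-0.4,[0,0,-0.08],0],[-0.4,[0,0,-0.13],0],[-0.4,[0,0,-0.13],0],[-0.4,[0,0,-0.13],0]])

```text
t: 5.67
ee_pos: [604.2, -244.9, 127.6]
tool_rot: [0.638, 0.77, 0.002, 0.0]
wrist_force: [-0.2, -0.2, -0.8]
gripper_width: 0.702
```

```bash
python3 - <<'E'
from h import *
im=viewer.capture("wrist"); cv2.imwrite("pics/w4.png",im[:,:,::-1])
plan((480,-255,110,-.365+.2),(389,-261,60,-.365),(389,-261,25,-.365))
E
```

```text
now [ 603.1 -244.3  125.6] yaw 0.186 w 0.702 t 5.72 q [-0.51  0.39  1.56  0.    1.19 -0.7 ]
target 480 -255 110 shift [ 0.024 -0.246  0.031] turn 0.702 dist 125.0
target 389 -261 60 shift [-0.042 -0.178  0.1  ] turn 0.4 dist 104.0
target 389 -261 25 shift [-0.   -0.    0.07] turn -0.0 dist 35.0
```

View pics/w4.png

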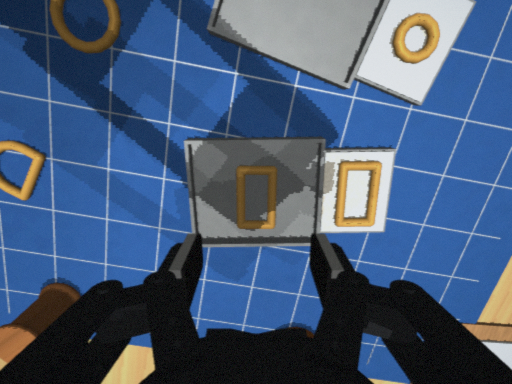

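The loop lies flat near the middle of its tray, at (256,197). Next is the D-ring.

Call:
move_arm(increments=[[-0.5,[0.005,-0.06,0],0.14],[-0.5,[0.01,-0.12,0.01],0.28],[-0.5,[0.02,-0.18,0.02],0.42],[-0.5,[0.024,-0.246,0.031],0.56],[-0.5,[0.024,-0.246,0.031],0.7]])

```text
t: 6.13
ee_pos: [472.5, -252.8, 105.2]
tool_rot: [0.764, 0.645, -0.0, -0.007]
wrist_force: [0.7, 0.5, -0.8]
gripper_width: 0.75
```

```bash
python3 - <<'E'
from h import *
plan((389,-261,60,-.365))
E
```

```text
now [ 472.5 -252.8  105.2] yaw -0.168 w 0.75 t 6.13 q [-0.64  0.18  1.87  0.    1.11 -0.47]
target 389 -261 60 shift [-0.045 -0.161  0.092] turn 0.393 dist 95.0
```

Call:
move_arm(increments=[[-0.5,[-0.01,-0.04,0.02],0.1],[-0.5,[-0.02,-0.08,0.04],0.2],[-0.5,[-0.03,-0.12,0.07],0.39],[-0.5,[-0.044,-0.161,0.092],0.39],[-0.5,[-0.044,-0.161,0.092],0.39]])

```text
t: 6.55
ee_pos: [383.5, -257.8, 55.7]
tool_rot: [0.824, 0.567, -0.003, -0.012]
wrist_force: [-1.4, 0.8, -0.7]
gripper_width: 0.751
```

```bash
python3 - <<'E'
from h import *
im=viewer.capture("wrist"); cv2.imwrite("pics/w5.png",im[:,:,::-1])
np.save("w5.npy",viewer.camera_info("wrist")["world_from_camera"])
plan((389,-261,25,-.365))
E
```

```text
now [ 385.8 -258.8   57.3] yaw -0.365 w 0.746 t 6.6 q [-0.76  0.1   2.07  0.    0.99 -0.4 ]
target 389 -261 25 shift [-0.002  0.009  0.064] turn -0.0 dist 32.0
```

View pics/w5.png

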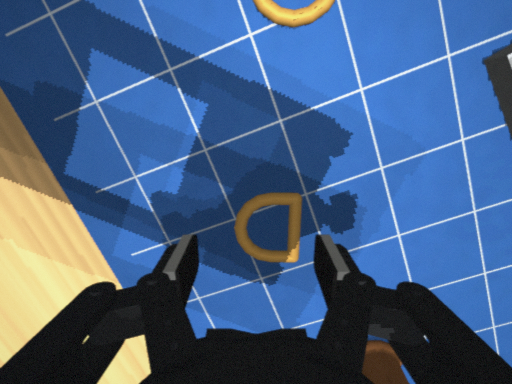

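The D is at (268,228), bar to the right and square to the jaws. The planned shift covers its offset.

Call:
move_arm(increments=[[-0.5,[-0.002,0.009,0.02],0],[-0.5,[-0.002,0.009,0.045],0],[-0.5,[-0.002,0.009,0.066],0],[-0.5,[-0.002,0.009,0.066],0],[-0.5,[-0.002,0.009,0.066],0]])

```text
t: 7.02
ee_pos: [389.1, -260.3, 23.6]
tool_rot: [0.824, 0.567, -0.002, -0.011]
wrist_force: [0.0, -0.1, -0.5]
gripper_width: 0.751
```

```bash
python3 - <<'E'
from h import *
c=dict(viewer.camera_info("wrist")); c["world_from_camera"]=np.load("w5.npy")
print(to_world("wrist",[(268,228)],7,c))
plan((389,-261,24.5,-.365))
E
```

```text
[[ 391.90259495 -264.88939666]]
now [ 389.1 -260.3   23.6] yaw -0.365 w 0.751 t 7.02 q [-0.76  0.17  2.07  0.    0.92 -0.39]
target 389 -261 24.5 shift [-0.001  0.    -0.002] turn 0.001 dist 1.0
```

Call:
move_arm(increments=[[-0.3,[0,0,-0.002],0],[0,[0,0,-0.002],0],[0.4,[0,0,-0.002],0],[0.4,[0,0,-0.002],0],[0.4,[0,0,-0.002],0]])

```text
t: 7.43
ee_pos: [390.1, -260.9, 25.8]
tool_rot: [0.824, 0.567, -0.002, -0.01]
wrist_force: [0.5, 1.9, 7.1]
gripper_width: 0.487
```

Call:
move_arm(increments=[[0.4,[0,0,0],0],[0.4,[0,0,-0.02],0],[0.4,[0,0,-0.08],0],[0.4,[0,0,-0.14],0],[0.4,[0,0,-0.17],0]])

```text
t: 7.85
ee_pos: [392.3, -263.2, 114.4]
tool_rot: [0.824, 0.567, -0.001, -0.008]
wrist_force: [0.2, -0.4, -1.2]
gripper_width: 0.485
```

```bash
python3 - <<'E'
from h import *
plan((480,-120,110,-.22),(580,10,110,-.08),(624,74,80,-.08),(624,74,31,-.08))
E
```

```text
now [ 392.3 -263.2  114.4] yaw -0.365 w 0.485 t 7.85 q [-0.76  0.02  2.03  0.    1.11 -0.39]
target 480 -120 110 shift [0.33  0.062 0.01 ] turn -0.289 dist 168.0
target 580 10 110 shift [0.297 0.138 0.   ] turn -0.28 dist 164.0
target 624 74 80 shift [0.134 0.078 0.06 ] turn -0.0 dist 83.0
target 624 74 31 shift [-0.001  0.001  0.098] turn -0.0 dist 49.0
```

Call:
move_arm(increments=[[0.4,[0.07,0.01,0],-0.05],[0.4,[0.14,0.025,0],-0.1],[0.4,[0.21,0.04,0],-0.2],[0.4,[0.28,0.05,0],-0.28],[0.4,[0.33,0.062,0],-0.28]])

```text
t: 8.27
ee_pos: [480.8, -117.8, 115.9]
tool_rot: [0.781, 0.624, -0.0, -0.008]
wrist_force: [-0.1, 0.5, -0.0]
gripper_width: 0.482
```

Call:
move_arm(increments=[[0.4,[0.07,0.03,0],-0.05],[0.4,[0.14,0.06,0],-0.1],[0.4,[0.21,0.09,0],-0.2],[0.4,[0.28,0.12,0],-0.28],[0.4,[0.3,0.138,0],-0.28]])

```text
t: 8.68
ee_pos: [582.9, 17.7, 117.3]
tool_rot: [0.734, 0.679, 0.001, -0.008]
wrist_force: [-0.0, 0.3, -0.8]
gripper_width: 0.488
```

```bash
python3 - <<'E'
from h import *
plan((622,74,90,-.08),(622,74,31,-.08))
E
```

```text
now [582.9  17.7 117.3] yaw -0.077 w 0.488 t 8.68 q [-0.11  0.26  1.75  0.01  1.14 -0.04]
target 622 74 90 shift [0.118 0.07  0.056] turn 0.006 dist 74.0
target 622 74 31 shift [-0.001  0.001  0.118] turn -0.0 dist 59.0
```

Call:
move_arm(increments=[[0.4,[0.06,0.03,0.01],0],[0.4,[0.118,0.07,0.03],0],[0.4,[0.118,0.07,0.056],0],[0.4,[0.118,0.07,0.056],0],[0.4,[0.118,0.07,0.056],0]])

```text
t: 9.1
ee_pos: [620.6, 74.1, 88.7]
tool_rot: [0.733, 0.68, -0.0, -0.009]
wrist_force: [0.1, -0.6, -0.9]
gripper_width: 0.481
```

```bash
python3 - <<'E'
from h import *
im=viewer.capture("wrist"); cv2.imwrite("pics/w6.png",im[:,:,::-1])
np.save("w6.npy",viewer.camera_info("wrist")["world_from_camera"])
plan((622,74,31.5,-.08))
E
```

```text
now [621.2  73.6  89.6] yaw -0.077 w 0.485 t 9.15 q [-0.01  0.39  1.64  0.01  1.12  0.06]
target 622 74 31.5 shift [-0.     0.003  0.116] turn 0.006 dist 58.0
```

View pics/w6.png

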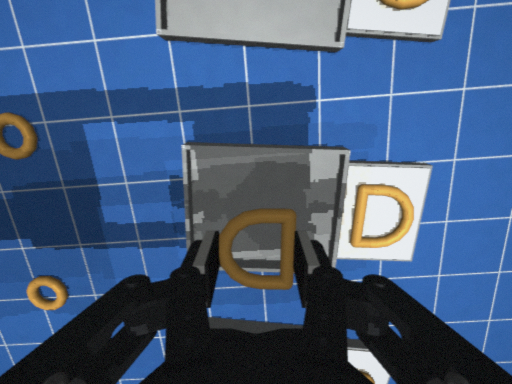

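The D is held above its matching tray, whose left rim corners are (183,147) and (350,150). I'm lowering it.

Call:
move_arm(increments=[[0.4,[0,0.003,0.04],0],[0.4,[0,0.003,0.08],0],[0.4,[0,0.003,0.116],0],[0.4,[0,0.003,0.116],0],[0.4,[0,0.003,0.116],0]])

```text
t: 9.57
ee_pos: [621.6, 73.1, 32.1]
tool_rot: [0.734, 0.679, 0.0, -0.009]
wrist_force: [1.1, -0.8, -0.2]
gripper_width: 0.485
```

```bash
python3 - <<'E'
from h import *
c=dict(viewer.camera_info("wrist")); c["world_from_camera"]=np.load("w6.npy")
print(to_world("wrist",[(183,147),(350,150)],19,c).mean(0))
plan((622,74,31,-.08))
E
```

```text
[631.64051313 119.85367054]
now [621.6  73.1  32.1] yaw -0.078 w 0.485 t 9.57 q [-0.02  0.47  1.66  0.01  1.03  0.06]
target 622 74 31 shift [0.002 0.001 0.002] turn 0.003 dist 2.0
```

Call:
move_arm(increments=[[-0.2,[0,0,0],0],[-0.2,[0,0,0],0],[-0.2,[0,0,0],0],[-0.2,[0,0,-0.02],0],[-0.2,[0,0,-0.06],0]])

```text
t: 9.98
ee_pos: [619.8, 72.7, 60.6]
tool_rot: [0.734, 0.679, -0.002, -0.01]
wrist_force: [-0.1, -0.7, -0.5]
gripper_width: 0.601
```

Call:
move_arm(increments=[[-0.3,[0,0,-0.04],0],[-0.7,[0,0,-0.08],0],[-0.7,[0,0,-0.13],0],[-0.7,[0,0,-0.13],0],[-0.7,[0,0,-0.13],0]])

```text
t: 10.4
ee_pos: [622.7, 71.9, 129.0]
tool_rot: [0.734, 0.679, 0.0, -0.008]
wrist_force: [-0.7, -0.1, -0.1]
gripper_width: 0.853
```

```bash
python3 - <<'E'
from h import *
plan((530,-40,115,-.14),(452,-130,70,-.14),(452,-130,24,-.14))
im=viewer.capture("wrist"); cv2.imwrite("w7.png",im[:,:,::-1])
E
```

```text
now [622.7  71.9 129. ] yaw -0.078 w 0.853 t 10.4 q [-0.02  0.34  1.62  0.01  1.19  0.06]
target 530 -40 115 shift [-0.238 -0.167  0.027] turn 0.123 dist 146.0
target 452 -130 70 shift [-0.201 -0.128  0.089] turn -0.0 dist 127.0
target 452 -130 24 shift [-0.001  0.001  0.092] turn -0.0 dist 46.0
```

Call:
move_arm(increments=[[-0.7,[-0.06,-0.04,0],0.03],[-0.7,[-0.12,-0.08,0],0.06],[-0.7,[-0.18,-0.125,0.01],0.12],[-0.7,[-0.238,-0.167,0.02],0.12],[-0.7,[-0.238,-0.167,0.027],0.12]])

```text
t: 10.87
ee_pos: [523.4, -43.0, 110.7]
tool_rot: [0.755, 0.655, -0.004, -0.012]
wrist_force: [0.5, 0.6, -0.5]
gripper_width: 0.85
```

```bash
python3 - <<'E'
from h import *
plan((452,-130,70,-.14))
E
```

```text
now [523.4 -43.  110.7] yaw -0.141 w 0.85 t 10.87 q [-0.24  0.15  1.89  0.01  1.12 -0.1 ]
target 452 -130 70 shift [-0.193 -0.115  0.082] turn -0.002 dist 120.0
```

Call:
move_arm(increments=[[-0.7,[-0.05,-0.03,0.02],0],[-0.7,[-0.1,-0.06,0.04],0],[-0.7,[-0.16,-0.09,0.06],0],[-0.7,[-0.193,-0.115,0.08],0],[-0.7,[-0.193,-0.115,0.08],0]])

```text
t: 11.28
ee_pos: [447.4, -130.7, 67.9]
tool_rot: [0.756, 0.654, -0.006, -0.015]
wrist_force: [0.1, -0.6, -0.0]
gripper_width: 0.849
```

```bash
python3 - <<'E'
from h import *
im=viewer.capture("wrist"); b=im[:,:,::-1].copy(); cv2.imwrite("w8.png",b)
plan((452,-130,24,-.14))
m=brass(b); m[235:]=0
for c in cv2.findContours(m,0,2)[0]:
    if cv2.contourArea(c)>800: print(cv2.boundingRect(c))
a=cv2.imread("w7.png"); cv2.imwrite("pics/w78.png",cv2.resize(np.hstack([a,b]),(800,300)))
E
```

```text
now [ 449.3 -130.    69.1] yaw -0.144 w 0.852 t 11.33 q [-0.45  0.09  2.05  0.    1.03 -0.31]
target 452 -130 24 shift [-0.     0.008  0.09 ] turn -0.008 dist 45.0
(230, 184, 71, 51)
(169, 0, 57, 31)
```

View pics/w78.png

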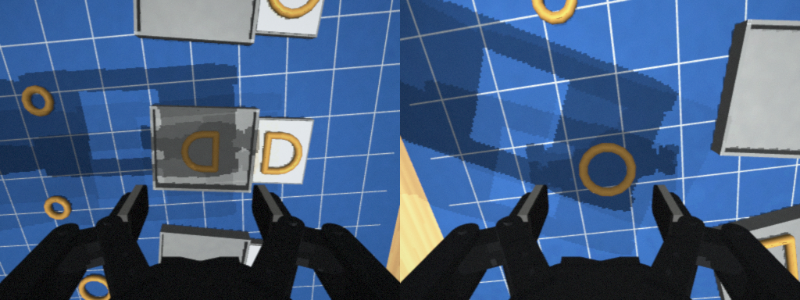

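The D lies flat in its tray (left half). The big ring is centred between the fingers (right half).

Call:
move_arm(increments=[[-0.7,[0,0.008,0.03],0],[-0.7,[0,0.008,0.06],0],[-0.7,[0,0.008,0.09],0],[-0.7,[0,0.008,0.09],0],[-0.7,[0,0.008,0.09],0]])

```text
t: 11.75
ee_pos: [451.8, -128.8, 23.4]
tool_rot: [0.756, 0.655, -0.005, -0.015]
wrist_force: [0.5, 0.6, 1.3]
gripper_width: 0.85
```

```bash
python3 - <<'E'
from h import *
plan((452,-130,23.5,-.14))
E
```

```text
now [ 451.8 -128.8   23.4] yaw -0.143 w 0.85 t 11.75 q [-0.45  0.18  2.05  0.    0.93 -0.31]
target 452 -130 23.5 shift [-0.002  0.001 -0.   ] turn -0.006 dist 1.0
```

Call:
move_arm(increments=[[-0.3,[-0.002,0,0],0],[0,[-0.002,0,0],0],[0.2,[-0.002,0,0],0],[0.2,[-0.002,0,0],0],[0.2,[-0.002,0,0],0]])

```text
t: 12.17
ee_pos: [452.8, -129.9, 24.8]
tool_rot: [0.756, 0.655, -0.005, -0.014]
wrist_force: [0.3, 2.5, 6.3]
gripper_width: 0.572
```

Call:
move_arm(increments=[[0.2,[0,0,0],0],[0.2,[0,0,-0.02],0],[0.2,[0,0,-0.08],0],[0.2,[0,0,-0.14],0],[0.2,[0,0,-0.17],0]])

```text
t: 12.58
ee_pos: [456.6, -132.1, 113.7]
tool_rot: [0.756, 0.655, -0.004, -0.012]
wrist_force: [1.4, -0.7, 0.2]
gripper_width: 0.57
```

```bash
python3 - <<'E'
from h import *
plan((520,15,110,-.14),(580,160,110,-.14),(626,236,80,-.14),(629,236,31,-.14))
E
```

```text
now [ 456.6 -132.1  113.7] yaw -0.143 w 0.57 t 12.58 q [-0.45  0.03  2.01  0.    1.12 -0.31]
target 520 15 110 shift [0.309 0.084 0.009] turn -0.006 dist 160.0
target 580 160 110 shift [0.304 0.078 0.001] turn -0.0 dist 157.0
target 626 236 80 shift [0.163 0.071 0.06 ] turn -0.0 dist 94.0
target 629 236 31 shift [-0.     0.008  0.098] turn -0.0 dist 49.0
```

Call:
move_arm(increments=[[0.2,[0.06,0.02,0],0],[0.2,[0.13,0.035,0],0],[0.2,[0.2,0.055,0],0],[0.2,[0.26,0.07,0],0],[0.2,[0.31,0.084,0],0]])

```text
t: 13.0
ee_pos: [521.0, 17.3, 115.4]
tool_rot: [0.756, 0.655, -0.003, -0.012]
wrist_force: [0.0, -0.4, -0.7]
gripper_width: 0.572
```

Call:
move_arm(increments=[[0.2,[0.06,0.02,0],0],[0.2,[0.13,0.035,0],0],[0.2,[0.2,0.055,0],0],[0.2,[0.26,0.07,0],0],[0.2,[0.31,0.08,0],0]])

```text
t: 13.42
ee_pos: [583.5, 167.3, 117.1]
tool_rot: [0.755, 0.655, -0.003, -0.011]
wrist_force: [0.6, 0.7, -0.4]
gripper_width: 0.568
```

```bash
python3 - <<'E'
from h import *
plan((629,236,90,-.14))
E
```

```text
now [583.5 167.3 117.1] yaw -0.142 w 0.568 t 13.42 q [0.14 0.32 1.68 0.02 1.16 0.28]
target 629 236 90 shift [0.148 0.072 0.054] turn -0.003 dist 87.0
```

Call:
move_arm(increments=[[0.2,[0.06,0.03,0.01],0],[0.2,[0.12,0.06,0.03],0],[0.2,[0.148,0.072,0.054],0],[0.2,[0.148,0.072,0.054],0],[0.2,[0.148,0.072,0.054],0]])

```text
t: 13.83
ee_pos: [628.3, 236.4, 89.4]
tool_rot: [0.755, 0.656, -0.004, -0.012]
wrist_force: [-0.5, 0.7, -0.9]
gripper_width: 0.57
```

```bash
python3 - <<'E'
from h import *
im=viewer.capture("wrist"); cv2.imwrite("pics/w9.png",im[:,:,::-1])
np.save("w9.npy",viewer.camera_info("wrist")["world_from_camera"])
plan((629,236,31.5,-.14))
E
```

```text
now [628.6 235.7  90.1] yaw -0.141 w 0.567 t 13.88 q [0.23 0.49 1.5  0.02 1.16 0.37]
target 629 236 31.5 shift [-0.     0.003  0.117] turn -0.002 dist 59.0
```

View pics/w9.png

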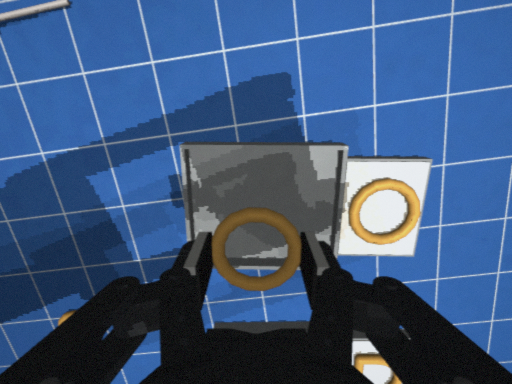

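The big ring is held level above its matching tray, whose rim corners are at (181,145) and (347,146).

Call:
move_arm(increments=[[0.2,[0,0.004,0.04],0],[0.2,[0,0.004,0.08],0],[0.2,[0,0.004,0.117],0],[0.2,[0,0.004,0.117],0],[0.2,[0,0.004,0.117],0]])

```text
t: 14.3
ee_pos: [628.9, 235.1, 31.9]
tool_rot: [0.756, 0.655, -0.004, -0.012]
wrist_force: [-0.3, 0.3, -0.6]
gripper_width: 0.569
```

```bash
python3 - <<'E'
from h import *
c=dict(viewer.camera_info("wrist")); c["world_from_camera"]=np.load("w9.npy")
m=to_world("wrist",[(181,145),(347,146)],19,c).mean(0); print("centre",m-49*np.array([np.sin(.14),np.cos(.14)]))
plan((629,236,30,-.14))
E
```

```text
centre [632.78013925 234.94866268]
now [628.9 235.1  31.9] yaw -0.142 w 0.569 t 14.3 q [0.23 0.57 1.52 0.02 1.07 0.37]
target 629 236 30 shift [ 0.002 -0.     0.004] turn -0.004 dist 2.0
```

Call:
move_arm(increments=[[0.2,[0.004,0.004,0.003],0],[0.2,[0.004,0.004,0.003],0],[-0.35,[0.004,0.004,0.003],0],[-0.35,[0.004,0.004,0.003],0],[-0.35,[0.004,0.004,0.003],0]])

```text
t: 14.72
ee_pos: [631.5, 236.9, 31.2]
tool_rot: [0.756, 0.655, -0.003, -0.012]
wrist_force: [-0.6, -0.4, 0.3]
gripper_width: 0.671
```

Call:
move_arm(increments=[[-0.35,[0,0,-0.01],0],[-0.35,[0,0,-0.04],0],[-0.35,[0,0,-0.1],0],[-0.35,[0,0,-0.16],0],[-0.35,[0,0,-0.19],0]])

```text
t: 15.13
ee_pos: [635.8, 236.3, 132.0]
tool_rot: [0.755, 0.655, -0.001, -0.01]
wrist_force: [0.9, -0.6, 0.9]
gripper_width: 0.675
```

```bash
python3 - <<'E'
from h import *
plan((530,190,115,-.16),(446.5,143.6,70,-.16),(446.5,143.6,25,-.16))
im=viewer.capture("wrist"); cv2.imwrite("w10.png",im[:,:,::-1])
E
```

```text
now [635.8 236.3 132. ] yaw -0.142 w 0.675 t 15.13 q [0.23 0.45 1.47 0.02 1.23 0.37]
target 530 190 115 shift [-0.122 -0.196  0.036] turn 0.036 dist 117.0
target 446.5 143.6 70 shift [-0.119 -0.149  0.091] turn -0.0 dist 106.0
target 446.5 143.6 25 shift [-0.001  0.001  0.09 ] turn -0.0 dist 45.0
```

Call:
move_arm(increments=[[-0.35,[-0.03,-0.05,0],0.04],[-0.35,[-0.06,-0.1,0.01],0.04],[-0.35,[-0.09,-0.15,0.02],0.04],[-0.35,[-0.122,-0.196,0.036],0.04],[-0.35,[-0.122,-0.196,0.036],0.04]])

```text
t: 15.6
ee_pos: [524.5, 188.5, 113.3]
tool_rot: [0.762, 0.648, -0.003, -0.011]
wrist_force: [-0.6, 0.5, -1.1]
gripper_width: 0.677
```

```bash
python3 - <<'E'
from h import *
plan((446.5,143.6,65,-.16))
E
```

```text
now [524.5 188.5 113.3] yaw -0.162 w 0.677 t 15.6 q [0.19 0.21 1.81 0.02 1.13 0.35]
target 446.5 143.6 65 shift [-0.115 -0.137  0.098] turn -0.004 dist 102.0
```

Call:
move_arm(increments=[[-0.35,[-0.04,-0.05,0.02],0],[-0.35,[-0.08,-0.1,0.06],0],[-0.35,[-0.115,-0.137,0.098],0],[-0.35,[-0.115,-0.137,0.098],0],[-0.35,[-0.115,-0.137,0.098],0]])

```text
t: 16.02
ee_pos: [444.7, 142.9, 64.0]
tool_rot: [0.762, 0.647, -0.004, -0.012]
wrist_force: [1.1, 0.3, -0.1]
gripper_width: 0.678
```

```bash
python3 - <<'E'
from h import *
im=viewer.capture("wrist"); b=im[:,:,::-1].copy()
plan((446.5,143.6,24,-.16))
a=cv2.imread("w10.png"); cv2.imwrite("pics/w1011.png",cv2.resize(np.hstack([a,b]),(800,300)))
E
```

```text
now [447.1 143.4  65.5] yaw -0.162 w 0.674 t 16.07 q [0.13 0.09 2.06 0.02 1.01 0.28]
target 446.5 143.6 24 shift [-0.001  0.     0.083] turn -0.005 dist 42.0
```

View pics/w1011.png

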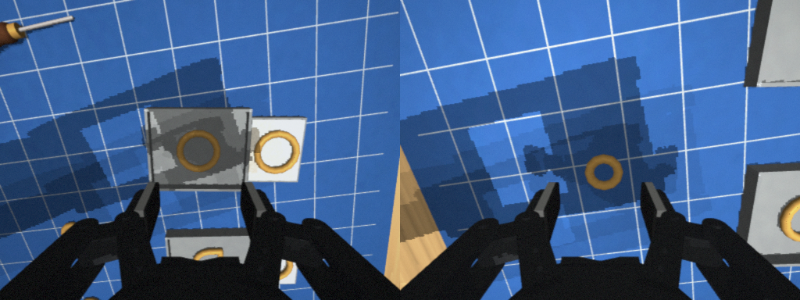

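The big ring lies flat in its tray. Small ring A is centred between the fingers, at (603,172) in the combined picture.

Call:
move_arm(increments=[[-0.35,[0,0,0.03],0],[-0.35,[0,0,0.06],0],[-0.35,[0,0,0.082],0],[-0.35,[0,0,0.082],0],[-0.35,[0,0,0.082],0]])

```text
t: 16.48
ee_pos: [447.0, 144.2, 24.7]
tool_rot: [0.762, 0.647, -0.003, -0.011]
wrist_force: [0.5, 0.3, -0.1]
gripper_width: 0.676
```

Call:
move_arm(increments=[[0,[0,0,0],0],[0.3,[0,0,0],0],[0.6,[0,0,0],0],[0.6,[0,0,0],0],[0.6,[0,0,0],0]])

```text
t: 16.9
ee_pos: [448.2, 144.5, 25.9]
tool_rot: [0.762, 0.647, -0.002, -0.011]
wrist_force: [-0.3, -0.3, 6.6]
gripper_width: 0.359
```

Call:
move_arm(increments=[[0.6,[0,0,0],0],[0.6,[0,0,-0.02],0],[0.6,[0,0,-0.08],0],[0.6,[0,0,-0.14],0],[0.6,[0,0,-0.17],0]])

```text
t: 17.32
ee_pos: [451.1, 143.5, 114.6]
tool_rot: [0.762, 0.647, -0.0, -0.009]
wrist_force: [1.1, 0.5, -0.2]
gripper_width: 0.363
```

```bash
python3 - <<'E'
from h import *
t=np.array([610,-86]); yv=np.array([np.sin(.17),np.cos(.17)])
print("slots",t+22*yv,t-22*yv)
plan((540,30,110,-.17),(613.7,-64.3,90,-.17))
E
```

```text
slots [613.72201168 -64.31713513] [ 606.27798832 -107.68286487]
now [451.1 143.5 114.6] yaw -0.162 w 0.363 t 17.32 q [0.13 0.01 2.03 0.02 1.11 0.28]
target 540 30 110 shift [-0.195  0.212  0.004] turn 0.016 dist 144.0
target 613.7 -64.3 90 shift [-0.161  0.178  0.035] turn -0.0 dist 121.0
```

Call:
move_arm(increments=[[0.6,[-0.04,0.05,0],0.02],[0.6,[-0.08,0.09,0],0.02],[0.6,[-0.12,0.13,0],0.02],[0.6,[-0.16,0.17,0],0.02],[0.6,[-0.195,0.212,0],0.02]])

```text
t: 17.73
ee_pos: [540.4, 28.8, 112.6]
tool_rot: [0.765, 0.644, -0.0, -0.009]
wrist_force: [0.7, -0.4, -0.6]
gripper_width: 0.361
```

```bash
python3 - <<'E'
from h import *
plan((613.7,-64.3,90,-.17))
E
```

```text
now [540.4  28.8 112.6] yaw -0.172 w 0.361 t 17.73 q [-0.1   0.18  1.86  0.01  1.12  0.07]
target 613.7 -64.3 90 shift [-0.159  0.177  0.041] turn -0.004 dist 121.0
```

Call:
move_arm(increments=[[0.6,[-0.05,0.06,0],0],[0.6,[-0.1,0.12,0.02],0],[0.6,[-0.159,0.177,0.04],0],[0.6,[-0.159,0.177,0.04],0],[0.6,[-0.159,0.177,0.04],0]])

```text
t: 18.15
ee_pos: [613.5, -66.4, 89.3]
tool_rot: [0.766, 0.642, -0.001, -0.01]
wrist_force: [-0.6, 0.1, -0.6]
gripper_width: 0.364
```

```bash
python3 - <<'E'
from h import *
im=viewer.capture("wrist"); cv2.imwrite("pics/w12.png",im[:,:,::-1])
np.save("w12.npy",viewer.camera_info("wrist")["world_from_camera"])
plan((613.7,-64.3,31,-.17))
E
```

```text
now [613.1 -65.   89.8] yaw -0.174 w 0.363 t 18.2 q [-0.24  0.37  1.66  0.01  1.12 -0.07]
target 613.7 -64.3 31 shift [0.    0.003 0.118] turn -0.008 dist 59.0
```

View pics/w12.png

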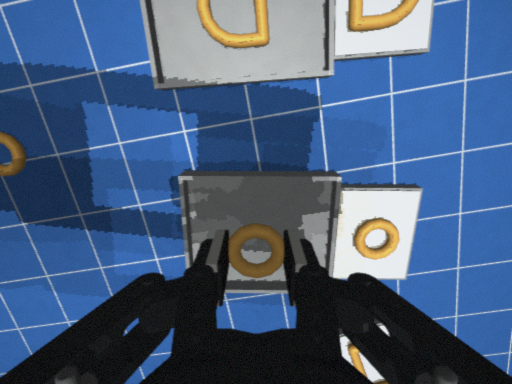

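The small ring is held above its tray, whose left rim corners are at about (179,175) and (342,173). I'll refine the tray centre from those.

```bash
python3 - <<'E'
from h import *
c=dict(viewer.camera_info("wrist")); c["world_from_camera"]=np.load("w12.npy")
w=to_world("wrist",[(179,175),(342,173)],19,c); d=w[1]-w[0]; a=np.arctan2(d[1],d[0]); yv=np.array([-np.sin(a),np.cos(a)]); t=w.mean(0)-49*yv
print(np.linalg.norm(d),a,"centre",t,"slots",t+21*yv,t-21*yv)
s=(t+21*yv).round(1); plan((s[0],s[1],31,-.17))
E
```

```text
115.69815245125896 -0.15623503638225925 centre [612.73244387 -85.42885793] slots [616.00004831 -64.68463557] [ 609.46483943 -106.17308029]
now [613.1 -65.   89.8] yaw -0.174 w 0.363 t 18.2 q [-0.24  0.37  1.66  0.01  1.12 -0.07]
target 616.0 -64.7 31 shift [0.    0.008 0.118] turn -0.008 dist 59.0
```

Call:
move_arm(increments=[[0.6,[0,0.008,0.04],0],[0.6,[0,0.008,0.08],0],[0.6,[0,0.008,0.118],0],[0.6,[0,0.008,0.118],0],[0.6,[0,0.008,0.118],0]])

```text
t: 18.62
ee_pos: [615.6, -63.4, 31.2]
tool_rot: [0.765, 0.644, -0.001, -0.011]
wrist_force: [0.2, 0.0, -0.0]
gripper_width: 0.358
```

Call:
move_arm(increments=[[0.6,[0,0,0],0],[-0.1,[0,0,0],0],[-0.1,[0,0,0],0],[-0.1,[0,0,0],0],[-0.1,[0,0,-0.01],0]])

```text
t: 19.03
ee_pos: [614.9, -63.3, 35.7]
tool_rot: [0.765, 0.644, -0.001, -0.011]
wrist_force: [-0.3, -0.6, 0.1]
gripper_width: 0.547
```

Call:
move_arm(increments=[[-0.1,[0,0,-0.02],0],[-0.1,[0,0,-0.06],0],[-0.2,[0,0,-0.11],0],[-0.35,[0,0,-0.16],0],[-0.35,[0,0,-0.19],0]])

```text
t: 19.45
ee_pos: [618.0, -65.2, 134.9]
tool_rot: [0.765, 0.644, 0.0, -0.009]
wrist_force: [0.3, 0.1, 1.3]
gripper_width: 0.676
```

```bash
python3 - <<'E'
from h import *
plan((520,-20,110,-.17),(432,9,65,-.17),(432,9,24,-.17))
im=viewer.capture("wrist"); cv2.imwrite("w13.png",im[:,:,::-1])
E
```

```text
now [618.  -65.2 134.9] yaw -0.172 w 0.676 t 19.45 q [-0.24  0.33  1.63  0.01  1.2  -0.07]
target 520 -20 110 shift [ 0.055 -0.208  0.053] turn -0.005 dist 111.0
target 432 9 65 shift [ 0.026 -0.182  0.093] turn -0.0 dist 103.0
target 432 9 24 shift [-0.001  0.001  0.082] turn -0.0 dist 41.0
```

Call:
move_arm(increments=[[-0.35,[0.015,-0.05,0],0],[-0.35,[0.03,-0.1,0.01],0],[-0.35,[0.04,-0.15,0.03],0],[-0.35,[0.055,-0.208,0.053],0],[-0.35,[0.055,-0.208,0.053],0]])

```text
t: 19.92
ee_pos: [514.0, -17.6, 108.5]
tool_rot: [0.765, 0.644, -0.002, -0.012]
wrist_force: [-1.4, 0.5, -0.8]
gripper_width: 0.676
```

```bash
python3 - <<'E'
from h import *
plan((432,9,65,-.17))
E
```

```text
now [514.  -17.6 108.5] yaw -0.171 w 0.676 t 19.92 q [-0.2   0.13  1.92  0.01  1.11 -0.03]
target 432 9 65 shift [ 0.023 -0.169  0.091] turn -0.003 dist 97.0
```

Call:
move_arm(increments=[[-0.35,[0.01,-0.06,0.02],0],[-0.35,[0.02,-0.12,0.06],0],[-0.35,[0.023,-0.169,0.09],0],[-0.35,[0.023,-0.169,0.09],0],[-0.35,[0.023,-0.169,0.09],0]])

```text
t: 20.33
ee_pos: [429.9, 9.3, 64.6]
tool_rot: [0.765, 0.644, -0.003, -0.013]
wrist_force: [0.4, -0.5, -0.3]
gripper_width: 0.677
```

```bash
python3 - <<'E'
from h import *
im=viewer.capture("wrist"); b=im[:,:,::-1].copy()
plan((432,9,24.3,-.17))
a=cv2.imread("w13.png"); cv2.imwrite("pics/w1314.png",cv2.resize(np.hstack([a,b]),(800,300)))
E
```

```text
now [432.2   8.7  65.9] yaw -0.171 w 0.676 t 20.38 q [-0.17  0.01  2.15  0.01  1.01 -0.01]
target 432 9 24.3 shift [-0.001  0.001  0.083] turn -0.003 dist 42.0
```

View pics/w1314.png

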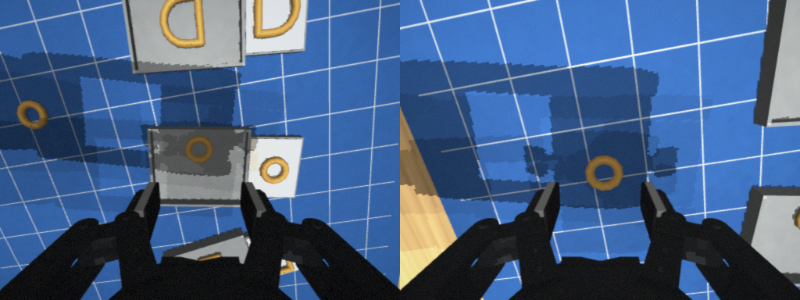

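Ring A lies flat in the left half of its tray. Ring B is centred between the fingers.

Call:
move_arm(increments=[[-0.35,[0,0,0.03],0],[-0.35,[0,0,0.06],0],[-0.35,[0,0,0.082],0],[-0.35,[0,0,0.082],0],[-0.35,[0,0,0.082],0]])

```text
t: 20.8
ee_pos: [432.9, 9.0, 25.6]
tool_rot: [0.765, 0.644, -0.001, -0.011]
wrist_force: [0.1, -0.2, 0.7]
gripper_width: 0.676
```

Call:
move_arm(increments=[[0,[0,0,0],0],[0.3,[0,0,0],0],[0.6,[0,0,0],0],[0.6,[0,0,0],0],[0.6,[0,0,0],0]])

```text
t: 21.22
ee_pos: [434.7, 8.6, 27.2]
tool_rot: [0.765, 0.644, -0.0, -0.01]
wrist_force: [-0.5, -0.9, 5.6]
gripper_width: 0.359
```

Call:
move_arm(increments=[[0.6,[0,0,0],0],[0.6,[0,0,-0.02],0],[0.6,[0,0,-0.08],0],[0.6,[0,0,-0.14],0],[0.6,[0,0,-0.17],0]])

```text
t: 21.63
ee_pos: [437.5, 7.1, 116.1]
tool_rot: [0.765, 0.644, 0.001, -0.009]
wrist_force: [0.2, 0.0, 0.1]
gripper_width: 0.356
```

```bash
python3 - <<'E'
from h import *
plan((520,-50,110,-.17),(609.5,-106.2,90,-.17))
E
```

```text
now [437.5   7.1 116.1] yaw -0.172 w 0.356 t 21.63 q [-0.17 -0.08  2.12  0.01  1.12 -0.01]
target 520 -50 110 shift [-0.084  0.182  0.009] turn -0.003 dist 101.0
target 609.5 -106.2 90 shift [-0.081  0.196  0.037] turn -0.0 dist 108.0
```

Call:
move_arm(increments=[[0.6,[-0.02,0.045,0],0],[0.6,[-0.04,0.09,0],0],[0.6,[-0.06,0.135,0],0],[0.6,[-0.084,0.182,0],0],[0.6,[-0.084,0.182,0.005],0]])

```text
t: 22.05
ee_pos: [524.0, -52.6, 114.3]
tool_rot: [0.766, 0.643, 0.002, -0.006]
wrist_force: [-0.8, -0.7, 0.7]
gripper_width: 0.358
```

```bash
python3 - <<'E'
from h import *
plan((609.5,-106.5,90,-.17))
E
```

```text
now [524.  -52.6 114.3] yaw -0.173 w 0.358 t 22.05 q [-0.26  0.14  1.9   0.01  1.11 -0.09]
target 609.5 -106.5 90 shift [-0.077  0.187  0.047] turn -0.006 dist 104.0
```

Call:
move_arm(increments=[[0.6,[-0.03,0.06,0],0],[0.6,[-0.06,0.12,0.02],0],[0.6,[-0.077,0.187,0.045],0],[0.6,[-0.077,0.187,0.045],0],[0.6,[-0.077,0.187,0.045],0]])

```text
t: 22.47
ee_pos: [608.7, -106.6, 88.6]
tool_rot: [0.766, 0.643, 0.001, -0.008]
wrist_force: [-0.2, 0.0, -0.4]
gripper_width: 0.363
```

```bash
python3 - <<'E'
from h import *
im=viewer.capture("wrist"); cv2.imwrite("pics/w15.png",im[:,:,::-1])
plan((609.5,-106.5,31.5,-.17))
E
```

```text
now [ 608.5 -106.1   89.9] yaw -0.173 w 0.36 t 22.52 q [-0.31  0.37  1.66  0.01  1.12 -0.14]
target 609.5 -106.5 31.5 shift [-0.002  0.003  0.117] turn -0.007 dist 58.0
```

View pics/w15.png

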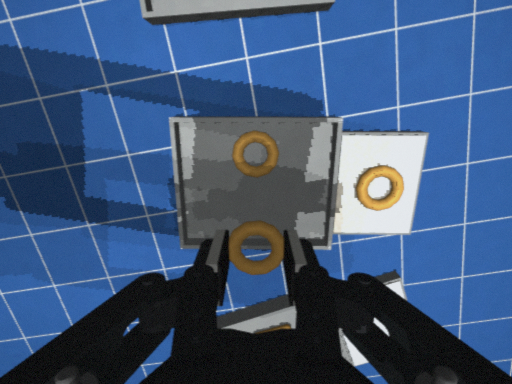

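Ring A is flat at (255,153), and ring B is above the free half of the tray. I'm lowering it.

Call:
move_arm(increments=[[0.6,[-0.002,0.003,0.04],0],[0.6,[-0.002,0.003,0.08],0],[0.6,[-0.002,0.003,0.117],0],[0.6,[-0.002,0.003,0.117],0],[0.6,[-0.002,0.003,0.117],0]])

```text
t: 22.93
ee_pos: [608.4, -105.7, 32.1]
tool_rot: [0.765, 0.643, 0.001, -0.008]
wrist_force: [0.4, -0.1, -0.1]
gripper_width: 0.359
```

Call:
move_arm(increments=[[0.6,[0,0,0],0],[-0.1,[0,0,0],0],[-0.1,[0,0,0],0],[-0.1,[0,0,0],0],[-0.1,[0,0,-0.01],0]])

```text
t: 23.35
ee_pos: [608.0, -105.6, 37.0]
tool_rot: [0.765, 0.643, 0.001, -0.008]
wrist_force: [-0.3, 0.1, -1.0]
gripper_width: 0.55
```

Call:
move_arm(increments=[[-0.1,[0,0,-0.02],0],[-0.1,[0,0,-0.06],0],[-0.2,[0,0,-0.11],0],[-0.35,[0,0,-0.16],0],[-0.35,[0,0,-0.2],0]])

```text
t: 23.77
ee_pos: [609.6, -107.3, 140.1]
tool_rot: [0.766, 0.643, 0.002, -0.007]
wrist_force: [0.6, 0.2, 0.9]
gripper_width: 0.672
```

Call:
move_arm(increments=[[-0.35,[0,-0.08,-0.02],0],[-0.35,[0,-0.16,-0.04],0],[-0.35,[0,-0.24,-0.06],0],[-0.35,[0,-0.32,-0.1],0],[-0.35,[0,-0.36,-0.14],0]])

```text
t: 24.18
ee_pos: [428.8, -76.1, 211.2]
tool_rot: [0.765, 0.643, 0.001, -0.009]
wrist_force: [0.5, 0.2, 0.0]
gripper_width: 0.678
```

Call:
move_arm(increments=[[-0.35,[0,0,0],0],[-0.35,[0,0,0],0],[-0.35,[0,0,0],0],[-0.35,[0,0,0],0],[-0.35,[0,0,0],0]])

```text
t: 24.6
ee_pos: [429.0, -76.2, 210.3]
tool_rot: [0.765, 0.643, 0.0, -0.009]
wrist_force: [0.1, 0.2, -1.0]
gripper_width: 0.674
```

```bash
python3 - <<'E'
from h import *
plan()
a=viewer.capture("top")[:,:,::-1]; cv2.imwrite("topf.png",a)
cv2.imwrite("pics/topf.png",cv2.resize(a[70:270,100:460],None,fx=2.2,fy=2.2,interpolation=cv2.INTER_CUBIC))
E
```

```text
now [429.  -76.2 210.3] yaw -0.173 w 0.674 t 24.6 q [-0.36 -0.2   2.03  0.01  1.33 -0.19]
```

View pics/topf.png

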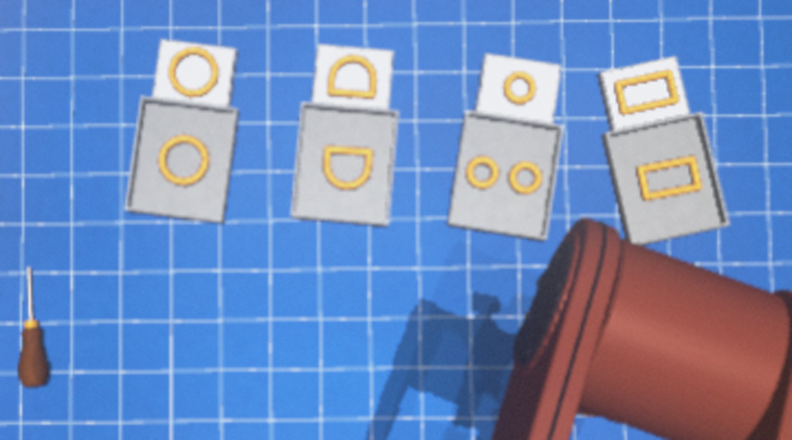

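All five fittings are flat in their matching trays, with the two small rings side by side. The awl sits at the same pixels as at the start, so I'm handing in.

```bash
python3 -c "
from rig import job_done; print(job_done())"
```

```text
the job is handed in; nothing more can be done
None
```

I sorted all five fittings into their matching trays and handed the job in at about 24.6 s of the 99 s allowed; no verdict was reported.

- **Placement:** The last overhead picture shows the big ring, D-ring and loop each near the middle of its own tray. The two small rings lie side by side with a gap between them. All five look flat.
- **Awl and robot:** The awl is at the same pixels as in the first picture. The gripper is open and raised, with the tool point 210 mm above the bench, touching nothing.
- **Forces:** The wrist force never read above about 8 N after any move.
- **Disagreements:** The camera estimates differed by only a few mm: up to about 5 mm for the D-ring's position, and about 4 mm for the tray centres. The tool drifted to a tilt of about 0.03 rad at most during the moves, and this did no visible harm.
- **Not measured:** I judged flatness and final positions by eye, and did not compute final coordinates for the fittings.

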